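# Breakfast board into the slot of the kitchen tiers

### The arm

A 6-joint arm with a two-finger parallel gripper is mounted at the origin on the work surface. World frame = base frame: x ahead of the robot, y to its left, z up, the work surface at z = 0. Lengths are in m, angles in rad, forces in N, time in s.
With the tool pointing down it reaches from about 0.35 to 0.875 m from the base axis. Payload 4.2 kg.
Tool frame: the origin (TCP) lies midway between the tips of the shut fingers; the grasp point (between the pads) lies 19 mm behind it; z points along the fingers, y is the line along which they close (so a half turn about z gives the same grasp; the last joint's range is limited). The gripper opens to 87 mm and grips with 3 to 60 N. Pads are 19 mm wide; open, the fingers measure 117 mm over their backs; the gripper's body (75 mm by 190 mm) begins 51 mm behind the grasp point.
Start: joints at [-0.979, 0.385, 0.008, 0, -1.194, -0.259], TCP at [0.204, -0.591, 0.223] pointing down, gripper open.
Joint ranges: [-3.14, 3.14], [-1.21, 2.06], [-1.07, 1.41], [-3.16, 2.05], [-2.99, -0.16], [-3.1, 3.1]. Speed limits (rad/s): [2.79, 2.79, 3.14, 3.14, 3.14, 3.14].

### API

Orientations are given as a unit quaternion [w, x, y, z].
In Python, from cell import ctrl, eyes, job gives the robot as it stands.
- The arm moves only by the tool move_arm, never from a script. Its argument "deltas" is a list of rows, each a list of 6 numbers: the shift along the tool's x, y, z each as a share of 40 mm, from -1 to 1, then the turn, a rotation vector about the tool's x, y, z each as a share of 5 degrees, from -1 to 1. A call has 1 to 5 rows; each row shifts and turns the commanded pose from where the row before left it, along the tool's axes as they then stand; what a row does not reach is not made up. A row lasts 1/12 s, in which the tool goes at most 41.7 mm and 7.16 degrees, less where a joint would pass 70% of its speed; a pose out of reach is approached as far as the arm can. A call with a number of a shift or a turn outside -1 to 1 is refused whole. A call with a gripper value outside its range is refused whole. "hand" is the opening, from 0 (shut) to 1 (fully open), set as the call begins (left out, the last holds). The fingers move at their own pace and stop on an object; "squeeze" is the grip in N (left out, the last holds). Time passes only in rows, so rows that do not move let the fingers close. It gives the time, the measured TCP pose, the force, the opening and the grip force at its end, in the units of the state.
- ctrl.sense(): the state, without advancing time (a new reading comes with each control period).
- eyes.snapshot(name): name is "side" or "top" or "wrist"; returns (picture, depth): 400x640x3 uint8, red, green, blue; 400x640 float32, m along the optical axis (not along the pixel's ray), 0 where there is no reading.
- eyes.calibration(name): a dict with "fx", "fy", "cx", "cy" (pixels), "R" (3x3) and "t" (3): a world point X has camera coordinates R X + t; the wrist camera has in their place "tool_from_camera" (4x4, takes a point from camera to tool coordinates, whose origin is the TCP and whose axes are the flange's). Camera axes: x right, y down, z forward; pixel columns grow to the right and rows downward; lengths in m; the calibration is good to about 2 mm. A picture is of the moment at which its call begins: read the wrist's pose just before it. calibration takes no time and is no camera call.
- job.finish_job(): hands the job in; it is judged then, once.
The state is a dict: "t": time; "joint_positions": joint angles; "joint_velocities": joint speeds; "joint_efforts": joint torques, N m; "eef_pos": TCP position; "eef_rot": TCP orientation; "wrist_force": force on the tool from outside, world axes, zero at the start; "wrist_torque": the same for the moment, N m; "width": opening from 0.0 (shut) to 1.0 (fully open); "gripper_force": force on a finger pad.
Only numpy, scipy, OpenCV 4.12 (cv2) and the standard library are available. Lean on these libraries where they do the work, as an engineer would, in place of code of your own. Each camera call takes 0.05 s, during which the arm holds its last target. There are 200 camera calls.

### The job

Take the rectangular wooden breakfast board out of the drying stand and slide it, upright, down into the upright slot beside the white stacking tiers until it rests fully home on the slot's floor, then let go. Lower it in rather than dropping it, and leave the round plate in the stand and the egg cup where they are.

Things in the scene. Friction and masses are not known exactly. Their poses are not given: they have to be found in the camera images.
- board_centre (a point): Centre (half-way up) of the rectangular pale-wood board: 110 mm wide (its x), 12 mm thick (its y), 165 mm tall (its z, up), about 0.15 kg. It stands on edge, loose, in one of two parallel grooves, 100 mm apart, of a fixed white drying stand; its lower edge is 20 mm and the groove walls' tops are 55 mm above the counter. Grip it by its top edge, across its thickness, from above.
- slot_floor (a point): Centre of the slot's floor, 6 mm above the counter, beside fixed white tiers. Slot: 126 mm along its x, 20 mm wide along its y; z up. Walls rise straight 50 mm, then flare for 30 mm to a mouth about 45 by 150 mm, rim 86 mm above the counter. Either way round the board fits. The tier tower (0.22 m high, a cup in it to 0.32 m, 0.20 m along x, 0.24 m along y) begins 110 mm to the slot's +y side.
- plate: Bystander: round lime silicone plate, 130 mm across and 12 mm thick, standing on edge loose in the other groove of the drying stand, its top 143 mm above the counter. Origin at its centre; its y is the axis of the disc.
- egg_cup: Bystander: mint ceramic egg cup, 50 mm across and 62 mm tall, loose on the counter. Origin at the centre of its underside, z up.
Mind the look-alikes: they are no part of the job. Leave any pink look-alike of the part that bears board_centre alone.

How it is judged:
At the end, for the whole second after the job is handed in: The board stands in the slot, resting on its floor: its centre is 82.5 mm (within 8 mm) above the slot's floor and within 16 mm of the slot's middle along both x and y, it leans less than 0.22 rad, lies within 0.25 rad of the slot's direction, and is at rest (x of board_centre in the frame of slot_floor between -0.016 and 0.016 m and y of board_centre in the frame of slot_floor between -0.016 and 0.016 m and z of board_centre in the frame of slot_floor between 0.0745 and 0.0905 m and angle between board_centre's own z axis and vertical below 0.22 rad and angle between the y axis of board_centre and the y axis of slot_floor, either way round below 0.25 rad and linear speed of board below 0.02 m/s); the robot touches nothing.
It fails at once if the board dropped into the slot (faster than 0.8 m/s while over or in it) (linear speed of board above 0.8 m/s and horizontal distance between board_centre and slot_floor below 0.05 m and z of board_centre in the frame of slot_floor below 0.19 m).
It fails at once if the plate moved more than 30 mm (distance of plate from where it was at the start of the episode above 0.03 m).
It fails at once if the egg cup moved more than 30 mm (distance of egg_cup from where it was at the start of the episode above 0.03 m).
It also fails if it takes over 40 s, if anything falls off the work surface, if the arm or the gripper's body presses on something with over 40 N, if the wrist force passes 120 N, or if a joint passes its speed limit or range.

## Working session

There is one attempt and no reset: what is moved stays moved. The work goes in short steps, Python scripts to look and compute and a tool call to move; the robot and the scene stay as the last step left them, time stands still between calls to the robot, and variables do not carry over. Pictures are saved under pics/ and viewed, at most 10 in all, crops included, and the job is handed in when it is done.

Besides the shell and the picture viewer there is one more tool, called after ">>>" in YAML: its name, and indented under it one key for each argument. move_arm: Moves the arm, as the interface text tells. Shift numbers are shares of 40 mm and turn numbers shares of 5 degrees, none past 1 either way. Its arguments: {"type":"object","properties":{"deltas":{"type":"array","items":{"type":"array","items":{"type":"number","minimum":-1,"maximum":1}}},"hand":{"type":"number"},"squeeze":{"type":"number"}},"required":["deltas"]}

```bash
mkdir -p pics
cat > h.py <<'E'
import numpy as np, cv2
from cell import ctrl, eyes, job
def cloud(name):
    s=ctrl.sense(); p,d=eyes.snapshot(name); c=eyes.calibration(name)
    v,u=np.mgrid[:400,:640]
    X=np.stack([(u-c['cx'])/c['fx']*d,(v-c['cy'])/c['fy']*d,d],-1)
    if 'R' in c: W=(X-np.array(c['t']))@np.array(c['R'])
    else:
        from scipy.spatial.transform import Rotation as Ro
        T=np.array(c['tool_from_camera']); q=s['eef_rot']
        W=(X@T[:3,:3].T+T[:3,3])@Ro.from_quat([*q[1:],q[0]]).as_matrix().T+np.array(s['eef_pos'])
    W[d==0]=np.nan
    return p,W
E
python3 - <<'E'
from h import *
for n in ('top','side'):
    p,W=cloud(n); cv2.imwrite(f'pics/{n}.png',p[...,::-1]); np.savez(f'{n}.npz',p=p,W=W)
    c=eyes.calibration(n);print(n,c['fx'],np.round(-np.array(c['R']).T@c['t'],3))
s=ctrl.sense();print(s['eef_pos'],s['eef_rot'],s['t'])
E
```

```text
top 509.0896067310553 [ 0.495 -0.076  1.106]
side 499.59386215660396 [1.105 0.463 0.719]
[ 0.20402186 -0.590196    0.22156146] [-2.23797522e-04 -1.65544131e-01  9.86201884e-01  9.66718014e-04] 0.1
```

View pics/top.png

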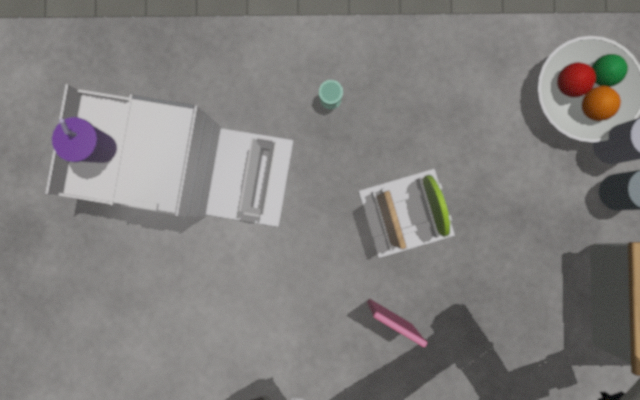

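View pics/side.png

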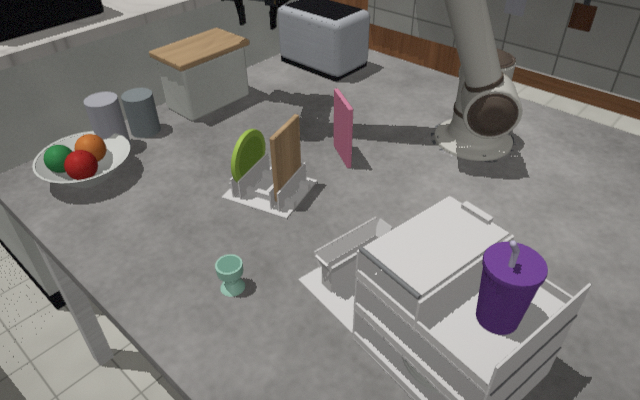

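The top view shows the board at about (395,220), the lime plate at (438,205) and the slot at (257,180), with the tower on its left (+y). The egg cup is at (330,95), and the pink look-alike at (398,325).

Run:
```python
from h import *
for n in ('top','side'):
    f=np.load(n+'.npz');p,W=f['p'],f['W'];hsv=cv2.cvtColor(p,cv2.COLOR_RGB2HSV).astype(int);H,S,V=hsv[...,0],hsv[...,1],hsv[...,2]
    u=np.arange(640)[None,:]+0*H;v=np.arange(400)[:,None]+0*H
    def rep(l,m):
        P=W[m];P=P[~np.isnan(P[:,0])]
        if len(P)<5: print(n,l,len(P));return
        r=cv2.minAreaRect(P[:,:2].astype(np.float32))
        print(n,l,len(P),'z',np.round(np.percentile(P[:,2],[1,50,99]),3),'med',np.round(np.median(P[:,:2],0),3),'rect',np.round(r[0],4),np.round(r[1],3),round(r[2],1))
    roi=(u>360)&(u<450)&(v>170)&(v<260) if n=='top' else (u>230)&(u<325)&(v>100)&(v<215)
    wood=roi&(H>5)&(H<22)&(S>60)
    rep('wood',wood); rep('woodtop',wood&(W[...,2]>.175)); rep('woodtop180',wood&(W[...,2]>.18))
    rep('lime',roi&(H>25)&(H<50)&(S>100))
    rep('limetop',roi&(H>25)&(H<50)&(S>100)&(W[...,2]>.1))
    sl=(W[...,0]>.4)&(W[...,0]<.7)&(W[...,1]>.0)&(W[...,1]<.25)
    if n=='top': sl=(u>205)&(u<300)&(v>120)&(v<235)
    else: sl=(u>295)&(u<400)&(v>210)&(v<330)
    rep('slotrim',sl&(W[...,2]>.075)&(W[...,2]<.1)); rep('slotall>.03',sl&(W[...,2]>.03)&(W[...,2]<.1)); rep('slotbase',sl&(W[...,2]>.003)&(W[...,2]<.012))
    rep('egg',(H>70)&(H<90)&(S>60)&(W[...,2]>.02)&(W[...,2]<.07))
p=np.load('top.npz')['p'];a=cv2.resize(p[120:235,200:300],None,fx=5,fy=5,interpolation=2)[...,::-1]
b=cv2.resize(p[165:265,355:400+60],None,fx=3,fy=3,interpolation=2)[...,::-1]
o=np.zeros((575,800,3),np.uint8);o[:a.shape[0],:500]=a;o[:300,500:800]=b[:,:300];cv2.imwrite('pics/c.png',o)
```

```text
top wood 370 z [0.16  0.183 0.187] med [ 0.493 -0.195] rect [ 0.4943 -0.1961] [0.105 0.01 ] 16.1
top woodtop 328 z [0.175 0.184 0.187] med [ 0.493 -0.196] rect [ 0.4943 -0.1962] [0.105 0.01 ] 16.1
top woodtop180 305 z [0.18  0.184 0.187] med [ 0.493 -0.197] rect [ 0.494  -0.1963] [0.104 0.009] 16.0
top lime 494 z [0.066 0.129 0.145] med [ 0.514 -0.293] rect [ 0.5233 -0.2924] [0.119 0.012] 16.3
top limetop 426 z [0.101 0.131 0.145] med [ 0.519 -0.292] rect [ 0.523  -0.2924] [0.118 0.012] 16.5
top slotrim 925 z [0.075 0.083 0.097] med [0.601 0.08 ] rect [0.5977 0.1051] [0.138 0.177] 80.3
top slotall>.03 2015 z [0.031 0.073 0.094] med [0.6   0.079] rect [0.5984 0.105 ] [0.138 0.178] 80.3
top slotbase 4283 z [0.003 0.006 0.01 ] med [0.587 0.115] rect [0.5865 0.0878] [0.202 0.246] 89.9
top egg 249 z [0.058 0.062 0.067] med [ 0.76  -0.083] rect [ 0.7772 -0.3552] [0.04  0.587] 3.3
side wood 1672 z [0.031 0.128 0.187] med [ 0.503 -0.189] rect [ 0.3859 -0.318 ] [0.428 0.075] 46.5
side woodtop 270 z [0.175 0.184 0.187] med [ 0.499 -0.192] rect [ 0.4936 -0.1958] [0.108 0.014] 17.4
side woodtop180 205 z [0.18  0.185 0.187] med [ 0.497 -0.194] rect [ 0.4937 -0.1964] [0.108 0.013] 16.4
side lime 1133 z [0.056 0.099 0.143] med [ 0.53  -0.285] rect [ 0.4525 -0.3661] [0.316 0.073] 46.9
side limetop 553 z [0.1   0.121 0.144] med [ 0.53  -0.286] rect [ 0.522  -0.2915] [0.12  0.015] 15.5
side slotrim 1841 z [0.075 0.082 0.099] med [0.665 0.166] rect [0.6055 0.1387] [0.23  0.162] 70.7
side slotall>.03 3312 z [0.032 0.078 0.098] med [0.63 0.07] rect [0.6055 0.1387] [0.23  0.162] 70.7
side slotbase 1715 z [0.003 0.006 0.011] med [0.655 0.078] rect [0.5668 0.0452] [0.316 0.223] 41.6
side egg 299 z [0.052 0.063 0.066] med [ 0.757 -0.082] rect [ 0.7583 -0.0804] [0.045 0.04 ] 62.2
```

View pics/c.png

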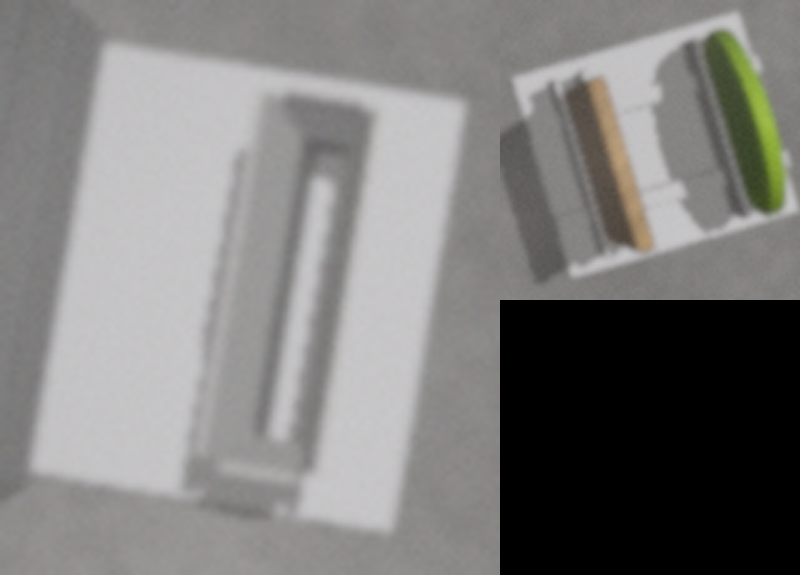

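The crop shows the slot floor as a bright strip, from about (322,175) to (278,440) in the crop, inside a flared funnel. The board in its groove tilts the other way in plan, at about 16°.

Run:
```python
from h import *
f=np.load('top.npz');p,W=f['p'],f['W']
z=W[...,2]
m=((z>.03)&(z<.1)&(W[...,1]<.13)&(W[...,1]>.03)&(W[...,0]>.48)&(W[...,0]<.72)).astype(np.uint8)
n,l,st,_=cv2.connectedComponentsWithStats(m);k=1+st[1:,4].argmax();P=W[l==k]
for zl in (.03,.07,.078):
    Q=P[P[:,2]>zl];r=cv2.minAreaRect(Q[:,:2].astype(np.float32));print(zl,len(Q),np.round(r[0],4),np.round(r[1],3),r[2])
# in slot frame at angle a: cross-section profile
a=np.radians(r[2] if abs(r[2])<45 else r[2]-90);c=np.array(r[0]);d=np.array([np.cos(a),np.sin(a)]);nn=np.array([-d[1],d[0]])
A=W.reshape(-1,3);A=A[~np.isnan(A[:,0])];x=(A[:,:2]-c)@d;y=(A[:,:2]-c)@nn
s=abs(x)<.04
for b in np.arange(-.05,.05,.004):
    q=A[s&(y>=b)&(y<b+.004),2]; print(round(b+.002,3),len(q),np.round(np.median(q),3) if len(q) else '',end=' | ')
print()
fl=(abs(x)<.08)&(abs(y)<.03)&(A[:,2]<.014);F=A[fl];r=cv2.minAreaRect(F[:,:2].astype(np.float32));print('floor',len(F),np.round(r[0],4),np.round(r[1],3),r[2])
f=np.load('side.npz');W=f['W'].reshape(-1,3);W=W[~np.isnan(W[:,0])];x=(W[:,:2]-c)@d;y=(W[:,:2]-c)@nn
g=(abs(x)<.09)&(abs(y)<.04)&(W[:,2]>.081)&(W[:,2]<.092);G=np.c_[x,y][g]
print('side rim x',np.round(np.percentile(G[:,0],[1,99]),3));h=np.histogram(G[abs(G[:,0])<.05,1],np.arange(-.04,.041,.004));print(h[0])
```

```text
0.03 1546 [0.5818 0.0651] [0.054 0.159] 80.30902099609375
0.07 956 [0.5818 0.0651] [0.054 0.159] 80.30902099609375
0.078 639 [0.5818 0.0651] [0.054 0.159] 80.30902099609375
-0.048 77 0.005 | -0.044 62 0.005 | -0.04 67 0.005 | -0.036 69 0.006 | -0.032 69 0.006 | -0.028 78 0.006 | -0.024 146 0.082 | -0.02 116 0.008 | -0.016 73 0.068 | -0.012 46 0.061 | -0.008 1 0.052 | -0.004 23 0.005 | 0.0 66 0.005 | 0.004 70 0.005 | 0.008 180 0.019 | 0.012 119 0.059 | 0.016 107 0.07 | 0.02 112 0.08 | 0.024 75 0.085 | 0.028 6 0.083 | 0.032 0  | 0.036 0  | 0.04 28 0.007 | 0.044 68 0.005 | 0.048 66 0.006 | 
floor 829 [0.58   0.0554] [0.04  0.159] 80.29781341552734
side rim x [-0.08   0.077]
[  0   0   0  53 134  16   0   0   0   0   0   0   0   0   0  18  33   0
   0   0]
```

```bash
cat >> h.py <<'E'
from scipy.spatial.transform import Rotation as Ro
def go(xyz,ang):
    "tool-axis shift and turn (shares) to TCP xyz, tool pointing down with tool x along ang+180 deg"
    s=ctrl.sense();q=s['eef_rot'];R=Ro.from_quat([*q[1:],q[0]])
    a=np.radians(ang+180);x=np.array([np.cos(a),np.sin(a),0]);z=np.array([0,0,-1]);T=Ro.from_matrix(np.c_[x,np.cross(z,x),z])
    print('t',s['t'],'pos',np.round(s['eef_pos'],4),'w',s['width'],'F',np.round(s['wrist_force'],1))
    print('shift now',np.round(R.inv().apply(np.array(xyz)-s['eef_pos'])/.04,2),'turn',np.round((R.inv()*T).as_rotvec(degrees=True)/5,2),
      'shift in target axes',np.round(T.inv().apply(np.array(xyz)-s['eef_pos'])/.04,2))
E
python3 -c "
from h import *
go([.494,-.196,.224],16.2)"
```

```text
t 0.1 pos [ 0.204  -0.5902  0.2216] w 1.0016122534385963 F [-0.7  0.   0.6]
shift now [-10.07   6.95  -0.05] turn [ 0.02 -0.    0.57] shift in target axes [-9.71  7.44 -0.06]
```

>>> move_arm:
  deltas:
    - [0,0,-0.3,0,0,0.57]
    - [-0.65,0.5,0,0,0,0]
    - [-0.65,0.5,0,0,0,0]
    - [-0.65,0.5,0,0,0,0]
    - [-0.65,0.5,0,0,0,0]
  hand: 1

```text
t: 0.52
eef_pos: [0.282, -0.4835, 0.234]
eef_rot: [-0.0, -0.141, 0.99, 0.001]
wrist_force: [0.1, -0.1, -0.1]
width: 0.998
gripper_force: 0.0
```

>>> move_arm:
  deltas:
    - [-0.65,0.5,0,0,0,0]
    - [-0.65,0.5,0,0,0,0]
    - [-0.65,0.5,0,0,0,0]
    - [-0.65,0.5,0,0,0,0]
    - [-0.65,0.5,0,0,0,0]

```text
t: 0.93
eef_pos: [0.379, -0.3509, 0.2343]
eef_rot: [-0.0, -0.141, 0.99, 0.0]
wrist_force: [0.2, -0.5, -0.8]
width: 0.996
gripper_force: 0.0
```

>>> move_arm:
  deltas:
    - [-0.65,0.5,0,0,0,0]
    - [-0.65,0.5,0,0,0,0]
    - [-0.65,0.5,0,0,0,0]
    - [-0.65,0.5,0,0,0,0]
    - [0,0,0,0,0,0]

```text
t: 1.35
eef_pos: [0.4586, -0.2432, 0.2342]
eef_rot: [0.0, -0.143, 0.99, 0.0]
wrist_force: [-0.1, -0.3, 0.4]
width: 1.002
gripper_force: 0.0
```

```bash
python3 -c "
from h import *
go([.494,-.196,.154],16.2)
p,W=cloud('wrist');cv2.imwrite('pics/w1.png',p[...,::-1])
hsv=cv2.cvtColor(p,cv2.COLOR_RGB2HSV).astype(int);H,S=hsv[...,0],hsv[...,1]
m=(H>5)&(H<22)&(S>60)&(W[...,2]>.178)&(W[...,2]<.2)
P=W[m];r=cv2.minAreaRect(P[:,:2].astype(np.float32));print(len(P),np.median(P[:,2]),r)
"
```

```text
t 1.35 pos [ 0.4586 -0.2432  0.2342] w 1.002149602504394 F [-0.1 -0.3  0.4]
shift now [-1.18  0.88  2.01] turn [0.   0.01 0.06] shift in target axes [-1.18  0.89  2.  ]
1942 0.18511916069765627 ((0.49045541882514954, -0.1979498565196991), (0.10955846309661865, 0.012140125967562199), 16.068193435668945)
```

View pics/w1.png

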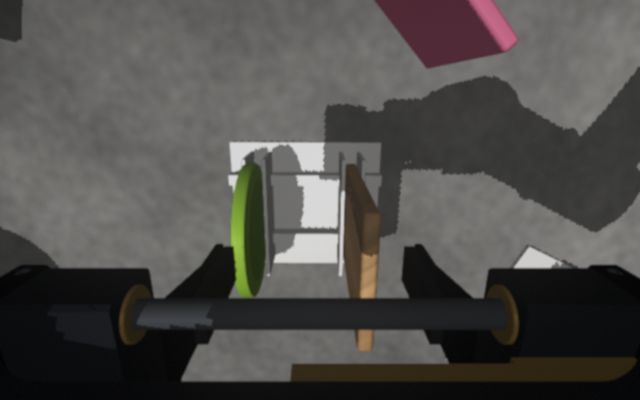

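The wrist view shows the board top from about (350,165) to (367,345), just inside the right finger. The plate is at (248,230), and there is no obstruction. The rectangle measures 110x12 mm at z=0.185, as expected.

>>> move_arm:
  deltas:
    - [-0.57,0.44,0,0,0,0.06]
    - [-0.57,0.44,0,0,0,0]
    - [0,0,0.7,0,0,0]
    - [0,0,0.7,0,0,0]
    - [0,0,0.6,0,0,0]

```text
t: 1.82
eef_pos: [0.4894, -0.2002, 0.153]
eef_rot: [-0.0, -0.138, 0.99, 0.0]
wrist_force: [-0.1, -0.9, 0.3]
width: 1.0
gripper_force: 0.0
```

>>> move_arm:
  deltas:
    - [0,0,0,0,0,0]
    - [0,0,0,0,0,0]
    - [0,0,0,0,0,0]
    - [0,0,0,0,0,0]
    - [0,0,0,0,0,0]
  hand: 0
  squeeze: 35

```text
t: 2.23
eef_pos: [0.4911, -0.2006, 0.1563]
eef_rot: [0.002, -0.138, 0.99, -0.0]
wrist_force: [0.4, -0.1, 0.4]
width: 0.706
gripper_force: 0.0
```

>>> move_arm:
  deltas:
    - [0,0,0,0,0,0]
    - [0,0,0,0,0,0]
    - [0,0,0,0,0,0]

```text
t: 2.48
eef_pos: [0.4904, -0.2002, 0.155]
eef_rot: [0.0, -0.138, 0.99, -0.0]
wrist_force: [-0.8, -0.2, -0.3]
width: 0.479
gripper_force: 0.0
```

>>> move_arm:
  deltas:
    - [0,0.08,0,0,0,0]
    - [0,0,0,0,0,0]
    - [0,0,0,0,0,0]
    - [0,0,0,0,0,0]
    - [0,0,0,0,0,0]

```text
t: 2.9
eef_pos: [0.4893, -0.197, 0.1545]
eef_rot: [-0.0, -0.139, 0.99, 0.0]
wrist_force: [-0.6, 0.5, 0.2]
width: 0.134
gripper_force: 35.0
```

>>> move_arm:
  deltas:
    - [0,0,0,0,0,0]
    - [0,0,0,0,0,0]
    - [0,0,0,0,0,0]
    - [0,0,0,0,0,0]
    - [0,0,0,0,0,0]

```text
t: 3.32
eef_pos: [0.4893, -0.1971, 0.1545]
eef_rot: [0.0, -0.138, 0.99, 0.0]
wrist_force: [0.2, 1.2, 0.4]
width: 0.133
gripper_force: 35.0
```

>>> move_arm:
  deltas:
    - [0,0,-0.3,0,0,0]
    - [0,0,-0.6,0,0,0]
    - [0,0,-0.8,0,0,0]
    - [0,0,-0.8,0,0,0]
    - [0,0,-0.7,0,0,0]

```text
t: 3.73
eef_pos: [0.4891, -0.1972, 0.2842]
eef_rot: [0.0, -0.138, 0.99, -0.0]
wrist_force: [1.1, -0.5, -1.7]
width: 0.136
gripper_force: 35.0
```

```bash
python3 -c "
from h import *
go([.582,.065,.275],-9.7)
"
```

```text
t 3.7333 pos [ 0.4891 -0.1972  0.2842] w 0.13643103210266302 F [ 1.1 -0.5 -1.7]
shift now [-4.03  5.67  0.23] turn [-0.    0.    5.12] shift in target axes [-1.18  6.85  0.23]
```

>>> move_arm:
  deltas:
    - [-0.45,0.63,0,0,0,0]
    - [-0.45,0.63,0,0,0,0]
    - [-0.45,0.63,0,0,0,0]
    - [-0.45,0.63,0,0,0,0]
    - [-0.45,0.63,0,0,0,0]

```text
t: 4.15
eef_pos: [0.5412, -0.05, 0.2822]
eef_rot: [-0.0, -0.138, 0.99, 0.0]
wrist_force: [0.0, -0.9, -1.5]
width: 0.136
gripper_force: 35.0
```

>>> move_arm:
  deltas:
    - [-0.45,0.63,0,0,0,0]
    - [-0.45,0.63,0,0,0,0]
    - [-0.45,0.63,0,0,0,0]
    - [-0.43,0.63,0,0,0,0.72]
    - [0,0,0,0,0,0.8]

```text
t: 4.57
eef_pos: [0.5834, 0.0696, 0.281]
eef_rot: [-0.0, -0.073, 0.997, 0.0]
wrist_force: [-0.1, -1.0, -2.2]
width: 0.137
gripper_force: 35.0
```

>>> move_arm:
  deltas:
    - [0,0,0,0,0,0.9]
    - [0,0,0,0,0,0.9]
    - [0,0,0,0,0,0.9]
    - [0,0,0,0,0,0.9]
    - [0,0,0,0,0,0]

```text
t: 4.98
eef_pos: [0.5818, 0.0652, 0.2818]
eef_rot: [-0.001, 0.085, 0.996, -0.0]
wrist_force: [-0.4, -0.2, -2.1]
width: 0.134
gripper_force: 35.0
```

```bash
python3 -c "
from h import *
go([.582,.065,.275],-9.7)
for n in ('top','side'):
    p,W=cloud(n);cv2.imwrite('pics/%s2.png'%n,p[...,::-1])
    hsv=cv2.cvtColor(p,cv2.COLOR_RGB2HSV).astype(int);H,S=hsv[...,0],hsv[...,1]
    m=(H>5)&(H<24)&(S>50)&(abs(W[...,0]-.58)<.12)&(abs(W[...,1]-.065)<.08)&(W[...,2]>.11)
    P=W[m];print(n,len(P),np.percentile(P[:,2],[1,99]));print(cv2.minAreaRect(P[:,:2].astype(np.float32)))
    Q=P[P[:,2]>np.percentile(P[:,2],99)-.008];print('top edge',len(Q),cv2.minAreaRect(Q[:,:2].astype(np.float32)))
    if n=='side':
        C=P-P.mean(0);e=np.linalg.svd(C[::3],full_matrices=False)[2][2];print('normal',e)
        d=np.array([np.cos(np.radians(-9.7)),np.sin(np.radians(-9.7))])
        for a in(.13,.18,.23,.28):
            q=P[abs(P[:,2]-a)<.006]; 
            if len(q): x=(q[:,:2]-[.5818,.0651])@d;y=(q[:,:2]-[.5818,.0651])@[-d[1],d[0]];print(a,x.min(),x.max(),np.median(y))
"
```

```text
t 4.9833 pos [0.5818 0.0652 0.2818] w 0.13442565321938382 F [-0.4 -0.2 -2.1]
shift now [-0.01 -0.    0.17] turn [-0.01 -0.02 -0.01] shift in target axes [-0.   -0.    0.17]
top 839 [0.18824128 0.65110523]
((0.5771161317825317, 0.056380800902843475), (0.09703820198774338, 0.09040731936693192), 51.13895797729492)
top edge 552 ((0.5875160098075867, 0.0630069375038147), (0.06000007688999176, 0.05904671922326088), 57.139373779296875)
side 6209 [0.15428257 0.52380959]
((0.6047416925430298, 0.06392896175384521), (0.12621892988681793, 0.11432911455631256), 28.99005699157715)
top edge 332 ((0.6051254272460938, 0.08310012519359589), (0.028340542688965797, 0.0746447965502739), 37.594268798828125)
normal [ 0.28267611  0.95678948 -0.06817702]
0.18 -0.04997045227446004 0.05810470987975572 0.005235647843799901
0.23 -0.04978039188516091 0.0587507745323798 0.005351921490012254
0.28 -0.04900950035283539 0.05896660928233456 0.005762432890269512
```

View pics/side2.png

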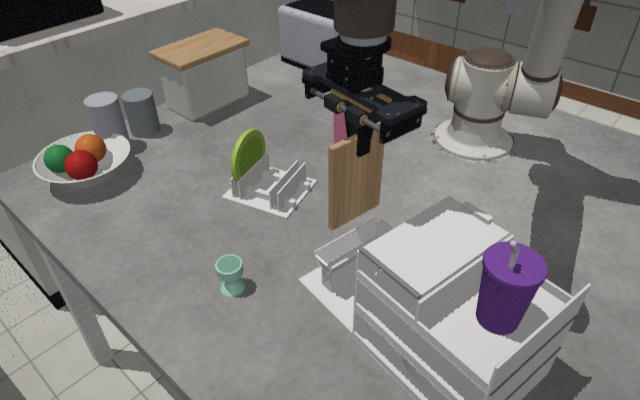

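The side view shows the board hanging plumb over the slot, its lower corner at about (333,225). It sits 4 mm off along the slot and centred across it.

>>> move_arm:
  deltas:
    - [0.1,0,0,0,0,0]
    - [0,0,0.5,0,0,0]
    - [0,0,0.5,0,0,0]
    - [0,0,0.5,0,0,0]
    - [0,0,0.4,0,0,0]

```text
t: 5.5
eef_pos: [0.5773, 0.0657, 0.2051]
eef_rot: [-0.001, 0.084, 0.996, -0.0]
wrist_force: [-0.6, 0.3, -1.1]
width: 0.133
gripper_force: 35.0
```

>>> move_arm:
  deltas:
    - [0,0,0.3,0,0,0]
    - [0,0,0.3,0,0,0]
    - [0,0,0.3,0,0,0]
    - [0,0,0.2,0,0,0]
    - [0,0,0,0,0,0]

```text
t: 5.92
eef_pos: [0.5768, 0.0656, 0.1606]
eef_rot: [-0.002, 0.084, 0.996, -0.001]
wrist_force: [0.2, 0.0, -0.6]
width: 0.135
gripper_force: 35.0
```

>>> move_arm:
  deltas:
    - [0,0,0.15,0,0,0]
    - [0,0,0.12,0,0,0]
    - [0,0,0.1,0,0,0]
    - [0,0,0.05,0,0,0]
    - [0,0,0,0,0,0]

```text
t: 6.33
eef_pos: [0.578, 0.0658, 0.1453]
eef_rot: [-0.0, 0.084, 0.996, -0.0]
wrist_force: [0.5, -0.4, -1.3]
width: 0.134
gripper_force: 35.0
```

>>> move_arm:
  deltas:
    - [0,0,0.03,0,0,0]
    - [0,0,0.03,0,0,0]
    - [0,0,0,0,0,0]

```text
t: 6.58
eef_pos: [0.5782, 0.0659, 0.1433]
eef_rot: [-0.0, 0.084, 0.996, 0.0]
wrist_force: [-0.9, 0.4, -1.4]
width: 0.136
gripper_force: 35.0
```

>>> move_arm:
  deltas:
    - [0,0,0.03,0,0,0]
    - [0,0,0.03,0,0,0]
    - [0,0,0,0,0,0]

```text
t: 6.83
eef_pos: [0.5781, 0.0658, 0.1407]
eef_rot: [-0.0, 0.084, 0.996, -0.0]
wrist_force: [-0.4, 0.2, -0.8]
width: 0.132
gripper_force: 35.0
```

>>> move_arm:
  deltas:
    - [0,0,0.02,0,0,0]
    - [0,0,0.02,0,0,0]
    - [0,0,0,0,0,0]

```text
t: 7.08
eef_pos: [0.5783, 0.0659, 0.1405]
eef_rot: [0.0, 0.084, 0.996, -0.0]
wrist_force: [-2.1, 0.3, 3.7]
width: 0.135
gripper_force: 35.0
```

The floor was met at the expected height (wrist force changed by about 5 N), so I release here.

>>> move_arm:
  deltas:
    - [0,0,0,0,0,0]
    - [0,0,0,0,0,0]
    - [0,0,0,0,0,0]
    - [0,0,0,0,0,0]
    - [0,0,0,0,0,0]
  hand: 0.6

```text
t: 7.5
eef_pos: [0.5782, 0.0658, 0.1391]
eef_rot: [-0.0, 0.084, 0.996, -0.0]
wrist_force: [1.0, -0.4, -0.4]
width: 0.431
gripper_force: 0.0
```

>>> move_arm:
  deltas:
    - [0,0,0,0,0,0]
    - [0,0,0,0,0,0]
    - [0,0,0,0,0,0]
    - [0,0,-0.3,0,0,0]
    - [0,0,-0.5,0,0,0]

```text
t: 7.92
eef_pos: [0.5766, 0.0655, 0.1693]
eef_rot: [-0.003, 0.085, 0.996, -0.001]
wrist_force: [0.4, 0.4, 1.1]
width: 0.595
gripper_force: 0.0
```

>>> move_arm:
  deltas:
    - [0,0,-0.8,0,0,0]
    - [0,0,-0.8,0,0,0]
    - [0,0,-0.8,0,0,0]
    - [0,0,-0.8,0,0,0]
    - [0,0,0,0,0,0]

```text
t: 8.33
eef_pos: [0.5813, 0.066, 0.3074]
eef_rot: [0.007, 0.084, 0.996, 0.002]
wrist_force: [0.4, 0.2, 0.6]
width: 0.602
gripper_force: 0.0
```

```bash
python3 -c "
from h import *
go([.582,.065,.275],-9.7)
p,W=cloud('side');cv2.imwrite('pics/side3.png',p[...,::-1])
hsv=cv2.cvtColor(p,cv2.COLOR_RGB2HSV).astype(int);H,S=hsv[...,0],hsv[...,1]
m=(H>5)&(H<24)&(S>50)&(abs(W[...,0]-.58)<.12)&(abs(W[...,1]-.065)<.08)&(W[...,2]>.05)&(W[...,2]<.2)
P=W[m];print(len(P),np.percentile(P[:,2],[1,99,99.9]))
d=np.array([np.cos(np.radians(-9.7)),np.sin(np.radians(-9.7))])
for a in(.1,.13,.16,.17):
    q=P[abs(P[:,2]-a)<.004]
    if len(q): x=(q[:,:2]-[.5818,.0651])@d;y=(q[:,:2]-[.5818,.0651])@[-d[1],d[0]];print(a,x.min(),x.max(),np.median(y))
"
```

```text
t 8.3333 pos [0.5813 0.066  0.3074] w 0.6018980394396242 F [0.4 0.2 0.6]
shift now [-0.01 -0.03  0.81] turn [0.05 0.16 0.01] shift in target axes [-0.02 -0.02  0.81]
2339 [0.06783694 0.17255961 0.17366121]
0.1 -0.0536849485627888 0.05428811613887868 0.0051705397977058675
0.13 -0.05467102451973304 0.05413315495553293 0.005266196227180603
0.16 -0.05374396655118331 0.05434680325778122 0.005051296843113152
0.17 -0.05542939813474692 0.05486100913336559 0.0021549604636519628
```

View pics/side3.png

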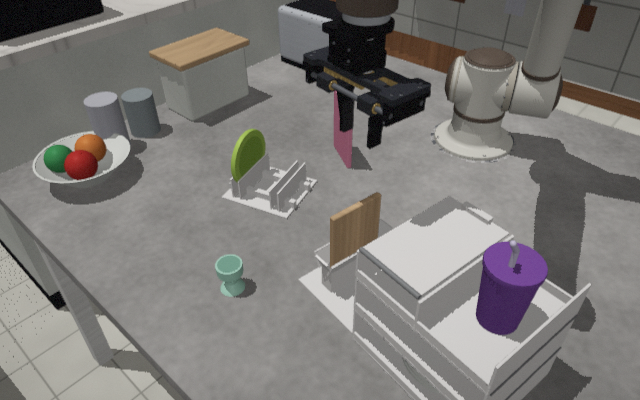

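The board stands upright in the slot at about (355,228), with its top at 0.172 m, centred, and the gripper is clear. The plate and egg cup have not moved.

```bash
python3 -c "
from h import *
print(job.finish_job())"
```

```text
the job is handed in; nothing more can be done
None
```

The job is handed in (no verdict was returned): the board stands upright and released on the slot's floor, centred to about 1 mm by the last side view, and the plate and egg cup look unmoved.

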